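Crate the last sterile dessert mould with tongs

TASK

Pick up the tongs from their rest and use them to lift the sterilised steel mould that stands on the baking tray; the robot itself must never touch the mould. Lower the mould upright into the empty cell of the crate, letting go only once it stands on the cell floor, without tipping it over or disturbing the moulds already crated, the ramekin or the jar. Then lay the tongs back flat across both bars of their rest and let go.

Things in the scene. Friction and masses are not known exactly. Their poses are not given: they have to be found in the camera images.
- tongs: Sprung steel tongs, 205 mm long, 16 mm high, 150 g, level on the rest. Origin: midway between the black grip panels (44 mm long, 22 mm high), at mid-height (36 mm above the bench), near the balance. x from hinge to jaws, y to the left arm, z up. Over panels 54 mm wide when open, 44 mm when the jaws hold a mould; about 50 mm carries them open. The frame is the left arm's; the right arm hinges on it.
- jaw_left (a point): Hollow of the left (+y) jaw, at mid-height. Each jaw is a V of two 18 mm plates, 16 mm high, made for a 46 mm cylinder. The jaws are centred 100 mm ahead of the panels; a pinched mould's axis passes midway between jaw_left and jaw_right, which are about 80 mm apart open and 56 mm with a mould pinched. Open, they clear a mould by about 12 mm a side.
- jaw_right (a point): Hollow of the right jaw, like the left; it moves with the right arm, which turns (0.14 rad from open to a pinched mould) about a hinge 75 mm behind the panels. A pre-loaded spring keeps them open: about 8 N on the panels starts to close them, about 12 N when the jaws reach a mould; squeeze harder (20 to 40 N) to pinch it. They spring open when released.
- rest: Low fixed wooden tong rest: two flat level bars, 12 mm wide, 100 mm long along its y, tops 28 mm above the bench, at x = -50 and +50 mm of its origin (its middle, at bench height). A 20 mm wide, 4 mm thick strip joins them on the bench. The tongs lie along x across both bars, the grip panels over the gap, with room for fingers on both sides.
- mould: The mould to be moved: a plain steel cylinder, 46 mm diameter, 90 mm high, mouth down with a closed flat top, about 90 g, the only one standing on the baking tray. Origin: centre of its underside, z up. A jaw height of 70 mm above its underside is a good grip.
- tray: Fixed aluminium baking tray, 250 x 300 mm, lined with paper; floor 3 mm above the bench, rim 12 mm high. Origin: centre of its underside, at bench height.
- crate: Fixed plywood crate with three cells in a row along its y, 82 x 236 x 45 mm high, walls 5 mm. Each cell is 72 x 72 mm inside and its floor lies 5 mm above the bench; cell centres at y = -77, 0, +77 mm of its origin, which is the centre of its underside; x points across the row, away from the robot.
- liner: White paper disc, 60 mm diameter, flat on the floor of the empty cell (its centre is the cell's centre; 5 mm above the bench).
- crated0: A mould like the first, already standing in a cell; not to be disturbed. Origin: centre of its underside.
- crated1: A mould like the first, already standing in another cell; not to be disturbed. Origin: centre of its underside.
- ramekin: White ceramic ramekin, 76 mm diameter, 45 mm high, on the tray; bystander. Origin: centre of its underside.
- jar: Amber glass jar with a steel lid, 68 mm diameter, 100 mm high, on the bench beyond the rest; bystander. Origin: centre of its underside.
Things that resemble listed ones, but are neither listed nor needed, are in the scene too. Of the things that look like the tongs, the smallest one is meant.

How it is judged (in metres and radians):
On the way, in this order (a step that is already met when the one before it is completed fails the run):
1. the mould is lifted at least 40 mm off the tray, held in the tongs (z of mould in the frame of tray above 0.043 m and contact force between mould and tongs above 0.3 N), for 0.2 s.
2. the mould is down in the empty cell (its underside within 10 mm of the floor) while still held in the tongs (horizontal distance between mould and liner below 0.021 m and angle between mould's own z axis and vertical below 0.08 rad and z of mould in the frame of crate between 0 and 0.015 m and contact force between mould and tongs above 0.3 N), for 0.1 s.
At the end, for the whole second after the job is handed in: The mould stands upright (within 0.08 rad) at rest on the floor of the formerly empty cell (axis within 21 mm of its centre); the tongs, let go, lie level (within 0.07 rad) at rest across both bars of their rest, their origin within 50 mm of its middle (horizontal distance between mould and liner below 0.021 m and angle between mould's own z axis and vertical below 0.08 rad and z of mould in the frame of crate between 0 and 0.009 m and linear speed of each of mould, tongs below 0.02 m/s and z of tongs in the frame of rest between 0.032 and 0.04 m and angle between tongs's own z axis and vertical below 0.07 rad and horizontal distance between tongs and rest below 0.05 m and contact force between tongs and rest above 0.5 N and contact force between mould and tongs below 0.05 N); the robot touches nothing.
It fails at once if the robot touches the mould itself (contact force between mould and the fingers above 0.3 N or contact force between mould and the arm above 0.3 N).
It fails at once if the mould is tipped over (more than 0.5 rad) (angle between mould's own z axis and vertical above 0.5 rad).
It fails at once if a mould already crated is shifted more than 12 mm or tilted more than 0.2 rad (distance of any of crated0, crated1 from where it was at the start of the episode above 0.012 m or angle between any of crated0, crated1's own z axis and vertical above 0.2 rad).
It fails at once if the ramekin or the jar is shifted more than 12 mm (distance of any of ramekin, jar from where it was at the start of the episode above 0.012 m).
It also fails if it takes over 56 s, if anything falls off the work surface, if the arm or the gripper's body presses on something with over 40 N, if the wrist force passes 120 N, or if a joint passes its speed limit or range.

ROBOT

A 6-joint arm with a two-finger parallel gripper is mounted at the origin on the work surface. World frame = base frame: x ahead of the robot, y to its left, z up, the work surface at z = 0. Lengths are in m, angles in degrees, forces in N, time in s.
With the tool pointing down it reaches from about 0.3 to 0.75 m from the base axis. Payload 8.5 kg.
Tool frame: the origin (TCP) lies midway between the tips of the shut fingers; the grasp point (between the pads) lies 19 mm behind it (env.hold_point_z is the distance from the TCP to the grasp point, in m); z points along the fingers, y is the line along which they close (so a half turn about z gives the same grasp; the last joint's range is limited). The gripper opens to 85 mm and grips with 20 to 120 N. Pads are 22 mm wide; open, the fingers measure 114 mm over their backs; the gripper's body (76 mm by 85 mm) begins 54 mm behind the grasp point. The pads swing forward as they close: fully open they stand 13 mm farther back than shut.
Start: joints at [53.211, 21.807, 74.336, -0, 83.858, -12.336], TCP at [0.228, 0.501, 0.196] pointing down, gripper open.
Joint ranges: [-178.18, 178.18], [-50.72, 133.34], [12.68, 142.11], [-81.47, 261.47], [9.98, 163.14], [-165.26, 165.26]. Speed limits (degrees/s): [136.94, 136.94, 180, 180, 180, 180].

INTERFACE

Orientations are given as a 3x3 rotation matrix whose columns are the frame's x, y, z axes.
In Python, from rig import observe, get_image, camera_info, env gives the robot as it stands.
- The arm moves only by the tool drive_tool, never from a script. Its arguments are lists of equal length, an entry for each row: "offset": the shift along the tool's x, y, z in units of 40 mm (1.0 is 40 mm), a list of three; "turn": the turn, a rotation vector about the tool's x, y, z in units of 6 degrees (1.0 is 6 degrees), a list of three; "hand": the opening, from 0 (shut) to 1 (fully open). A call has exactly 10 rows; each row shifts and turns the commanded pose from where the row before left it, along the tool's axes as they then stand; what a row does not reach is not made up. A row lasts 1/8 s, in which the tool goes at most 62.5 mm and 10.7 degrees, less where a joint would pass 70% of its speed; a pose out of reach is approached as far as the arm can. A call is refused whole if a number of a shift passes 1 or a number of a turn 1, either way. A call with a gripper value outside its range is refused whole. The fingers move at their own pace and stop on an object; "newtons" is the grip in N (left out, the last holds). Time passes only in rows, so rows that do not move let the fingers close, or fill a call up. It gives the time, the measured TCP pose, the force, the opening and the grip force at its end, in the units of the state.
- observe(): the state, without advancing time (a new reading comes with each control period).
- get_image(name): name is "scene" or "top" or "wrist"; returns the picture (420x560x3 uint8, blue, green, red); there is no depth.
- camera_info(name): a dict with "fx", "fy", "cx", "cy" (pixels), "world_to_cam" (4x4, takes a point from world to camera coordinates). Camera axes: x right, y down, z forward; pixel columns grow to the right and rows downward; lengths in m; the calibration is good to about 2 mm. The wrist camera is an equidistant fisheye: a pixel r from the principal point sees the ray r / f radians off the axis. A picture is of the moment at which its call begins: read the wrist's pose just before it. camera_info takes no time and is no camera call; for the wrist camera it gives the pose at the moment of the call.
- env.close_job(): hands the job in; it is judged then, once.
The state is a dict: "time_s": time; "q": joint angles; "qvel": joint speeds; "joint_efforts": joint torques, N m; "position": TCP position; "tool_rot": TCP orientation; "ft_force": force on the tool from outside, world axes, zero at the start; "wrist_torque": the same for the moment, N m; "grip_width": finger opening in m; "gripper_force": force on a finger pad.
Only numpy, scipy, OpenCV 4.12 (cv2) and the standard library are available. Lean on these libraries where they do the work, as an engineer would, in place of code of your own. Each camera call takes 0.05 s, during which the arm holds its last target. There are 200 camera calls.

## Working session

There is one attempt and no reset: what is moved stays moved. The work goes in short steps, Python scripts to look and compute and a tool call to move; the robot and the scene stay as the last step left them, time stands still between calls to the robot, and variables do not carry over. Pictures are saved under pics/ and viewed, at most 10 in all, crops included, and the job is handed in when it is done.

Besides the shell and the picture viewer there is one more tool, called after ">>>" as name(argument=value, ...), one argument or row to a line, values as JSON. drive_tool: Moves the arm, as the interface text tells. Its arguments: {"type":"object","properties":{"offset":{"type":"array"},"turn":{"type":"array"},"hand":{"type":"array"},"newtons":{"type":"number"}},"required":["offset","turn","hand"]}

```bash
mkdir -p pics; ls; python3 - <<'E'
from rig import *
import cv2,json
s=observe();print(s['position'],s['tool_rot'],s['time_s'],s['grip_width'],env.hold_point_z)
for n in('top','scene'):
    cv2.imwrite(f'pics/{n}0.png',get_image(n)); c=camera_info(n); print(n,c)
E
```

```text
pics
[0.2274633  0.50038641 0.19488312] [[-9.10296549e-01  4.13955806e-01 -8.85700510e-04]
 [ 4.13956639e-01  9.10295805e-01 -1.20326074e-03]
 [ 3.08152691e-04 -1.46196570e-03 -9.99998884e-01]] 0.0 0.08542339776345532 0.0187
top {'fx': 509.1453284781215, 'fy': 509.1453284781215, 'cx': 277.7796935716142, 'cy': 205.9331241172197, 'world_to_cam': array([[ 0.02018377, -0.99973727, -0.010863  ,  0.04409018],
       [-0.98582711, -0.01809066, -0.16678623,  0.50246293],
       [ 0.16654589,  0.01407542, -0.98593324,  1.15341435],
       [ 0.        ,  0.        ,  0.        ,  1.        ]])}
scene {'fx': 459.3625619029581, 'fy': 459.3625619029581, 'cx': 279.22702580079863, 'cy': 206.78125484009385, 'world_to_cam': array([[-0.14986405,  0.98860394,  0.01424816,  0.03445357],
       [ 0.83752696,  0.13459428, -0.52955923, -0.37767043],
       [-0.52544206, -0.06742867, -0.8481533 ,  1.31242519],
       [ 0.        ,  0.        ,  0.        ,  1.        ]])}
```

View pics/top0.png

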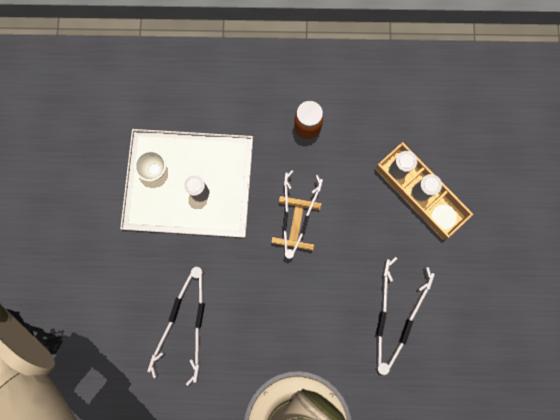

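View pics/scene0.png

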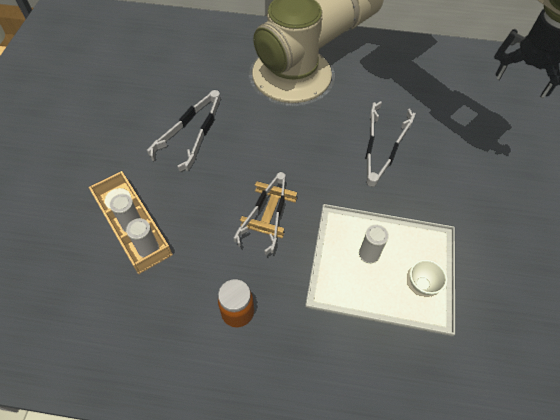

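The top view shows the small tongs on the rest at about (297,222), hinge (289,254) and jaws near (288,180) and (318,183). The mould is at (195,185) and the empty cell with its liner at (444,216). Next I'll zoom in.

```bash
python3 - <<'E'
import cv2,numpy as np
t=cv2.imread('pics/top0.png')
a=cv2.resize(t[165:265,260:335],None,fx=6,fy=6,interpolation=cv2.INTER_CUBIC)  # 450x600
b=cv2.resize(t[165:215,170:228],None,fx=6,fy=6,interpolation=cv2.INTER_CUBIC) #348x300
c=cv2.resize(t[140:240,370:475],(350,300),interpolation=cv2.INTER_CUBIC)
r=np.zeros((600,800,3),np.uint8); r[:,:450]=a; r[:300,450:798]=b; r[300:,450:]=c
cv2.imwrite('pics/z0.png',r)
s=cv2.imread('pics/scene0.png')
a=cv2.resize(s[165:260,228:303],None,fx=6,fy=6,interpolation=cv2.INTER_CUBIC)
b=cv2.resize(s[215:270,350:408],None,fx=6,fy=6,interpolation=cv2.INTER_CUBIC)
c=cv2.resize(s[165:275,82:182],(300,330)[:2] ,interpolation=cv2.INTER_CUBIC)
r=np.zeros((600,800,3),np.uint8); r[:570,:450]=a; r[:270,450:798]=b[:270]; r[270:,450:750]=c
cv2.imwrite('pics/z1.png',r)
E
```

```text
(no output)
```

View pics/z0.png

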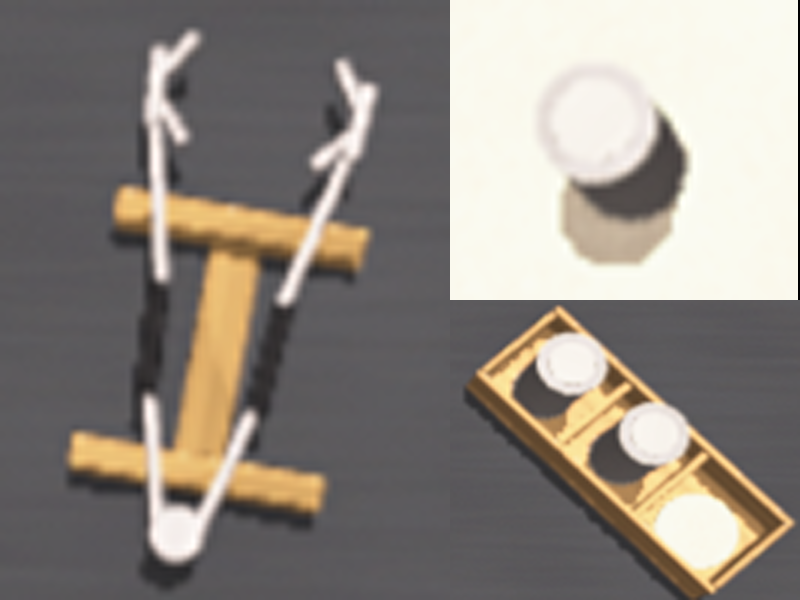

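View pics/z1.png

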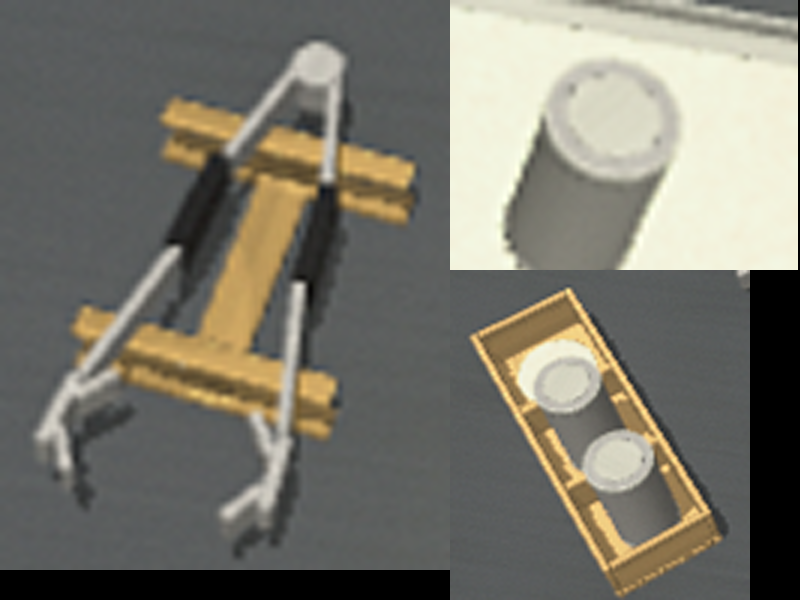

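The zooms show tong hinge, panel and jaw points, the mould tops, the crate corners, the bars and the liner clearly in both views. I'll triangulate them now.

```bash
cat > h.py <<'E'
from rig import *
import numpy as np
def ray(n,u,v):
    c=camera_info(n);W=np.array(c['world_to_cam']);R=W[:3,:3];o=-R.T@W[:3,3]
    return o,R.T@np.array([(u-c['cx'])/c['fx'],(v-c['cy'])/c['fy'],1])
def at(n,u,v,z):
    o,d=ray(n,u,v);return o+d*(z-o[2])/d[2]
Z={'ta':(260,165,6,0,0),'tb':(170,165,6,450,0),'tc':(370,140,10/3,450,300),'sa':(228,165,6,0,0),'sb':(350,215,6,450,0),'sc':(82,165,3,450,270)}
def px(k,u,v):
    a,b,s,p,q=Z[k];return ('top' if k[0]=='t' else 'scene',a+(u-p+.5)/s-.5,b+(v-q+.5)/s-.5)
def P(k,u,v,z):return at(*px(k,u,v),z)
E
python3 - <<'E'
from h import *
np.set_printoptions(precision=4,suppress=True)
for n,z,t,s in [('hinge',.044,(176,535),(320,65)),('panL',.047,(151,340),(320,238)),('panR',.047,(268,357),(203,205)),('jawL',.044,(157,92),(280,448)),('jawR',.044,(362,125),(70,390))]:
    print(n,P('ta',*t,z),P('sa',*s,z))
print('mould',P('tb',599,123,.093),P('sb',613,120,.093))
print('liner',P('tc',697,532,.005))
cr=[P('tc',u,v,.045) for u,v in[(477,382),(558,308),(793,522),(712,592)]];print('crate',cr,np.mean(cr,0))
cs=[P('sc',u,v,.045) for u,v in[(472,338),(570,290),(718,517),(619,593)]];print('crate',cs,np.mean(cs,0))
for u,v in[(571,364),(655,434)]:print('crT',P('tc',u,v,.095))
for u,v in[(567,385),(619,462)]:print('crS',P('sc',u,v,.095))
print('barU',P('ta',118,200,.028),P('ta',368,245,.028),'barL',P('ta',72,445,.028),P('ta',325,490,.028))
print('barS near',P('sa',170,108,.028),P('sa',413,168,.028),'far',P('sa',77,318,.028),P('sa',336,388,.028))
E
```

```text
hinge [0.3898 0.0258 0.044 ] [0.3872 0.0272 0.044 ]
panL [0.4649 0.0367 0.047 ] [0.4676 0.0392 0.047 ]
panR [ 0.4591 -0.0087  0.047 ] [ 0.4601 -0.0062  0.047 ]
jawL [0.564  0.0362 0.044 ] [0.5554 0.038  0.044 ]
jawR [ 0.5522 -0.0447  0.044 ] [ 0.544  -0.0403  0.044 ]
mould [0.5375 0.243  0.093 ] [0.5377 0.246  0.093 ]
liner [ 0.5071 -0.3461  0.005 ]
crate [array([ 0.6057, -0.1813,  0.045 ]), array([ 0.6612, -0.2399,  0.045 ]), array([ 0.5087, -0.4007,  0.045 ]), array([ 0.4582, -0.3425,  0.045 ])] [ 0.5584 -0.2911  0.045 ]
crate [array([ 0.4906, -0.3981,  0.045 ]), array([ 0.4356, -0.3401,  0.045 ]), array([ 0.6083, -0.1736,  0.045 ]), array([ 0.6747, -0.224 ,  0.045 ])] [ 0.5523 -0.2839  0.045 ]
crT [ 0.6065 -0.2361  0.095 ]
crT [ 0.5587 -0.2918  0.095 ]
crS [ 0.5481 -0.2895  0.095 ]
crS [ 0.6017 -0.2347  0.095 ]
barU [0.5234 0.0509 0.028 ] [ 0.5071 -0.0485  0.028 ] barL [0.4254 0.067  0.028 ] [ 0.4097 -0.0323  0.028 ]
barS near [ 0.4055 -0.0291  0.028 ] [0.4184 0.0684 0.028 ] far [ 0.5049 -0.0464  0.028 ] [0.5192 0.0532 0.028 ]
```

```bash
python3 - <<'E'
from h import *
np.set_printoptions(precision=4,suppress=True)
Q=lambda u,v,z: at('top',370+(u-449.5)/(10/3)-.5,140+(v-299.5)/3-.5,z)
print('liner',Q(697,532,.005))
cr=[Q(u,v,.045) for u,v in[(477,382),(558,308),(793,522),(712,592)]];print('crate',cr,np.mean(cr,0))
print('crT',Q(571,364,.095),Q(655,434,.095))
s=observe();print(s['position'],s['q'])
E
```

```text
liner [ 0.4882 -0.3455  0.005 ]
crate [array([ 0.599 , -0.1812,  0.045 ]), array([ 0.6605, -0.2398,  0.045 ]), array([ 0.4912, -0.4   ,  0.045 ]), array([ 0.4355, -0.3417,  0.045 ])] [ 0.5465 -0.2907  0.045 ]
crT [ 0.6015 -0.236   0.095 ] [ 0.5483 -0.2915  0.095 ]
[0.2275 0.5004 0.195 ] [ 53.2122  21.8366  74.3801  -0.0026  83.8573 -12.3339]
```

>>> drive_tool(
  offset=[
    [0,0,0],
    [0,0,0],
    [0,0,0],
    [-0.65,-0.92,0],
    [-0.65,-0.92,0],
    [-0.65,-0.92,0],
    [-0.65,-0.92,0],
    [-0.65,-0.92,0],
    [-0.65,-0.92,0],
    [-0.65,-0.92,0],
  ],
  turn=[
    [0,0,-0.84],
    [0,0,-0.84],
    [0,0,-0.84],
    [0,0,0],
    [0,0,0],
    [0,0,0],
    [0,0,0],
    [0,0,0],
    [0,0,0],
    [0,0,0],
  ],
  hand=[1,1,1,1,1,1,1,1,1,1],
)

```text
time_s: 1.35
position: [0.3658, 0.2155, 0.1954]
tool_rot: [[-0.987, 0.162, -0.0], [0.162, 0.987, -0.0], [0.0, -0.0, -1.0]]
ft_force: [0.8, 1.1, 0.3]
grip_width: 0.0852
gripper_force: 0.0
```

>>> drive_tool(
  offset=[
    [-0.64,-0.91,0],
    [-0.64,-0.91,0],
    [-0.64,-0.91,0],
    [-0.64,-0.91,0],
    [-0.64,-0.91,0],
    [0,0,0.8],
    [0,0,0.8],
    [0,0,0.8],
    [0,0,0],
    [0,0,0],
  ],
  turn=[
    [0,0,0],
    [0,0,0],
    [0,0,0],
    [0,0,0],
    [0,0,0],
    [0,0,0],
    [0,0,0],
    [0,0,0],
    [0,0,0],
    [0,0,0],
  ],
  hand=[1,1,1,1,1,1,1,1,1,1],
)

```text
time_s: 2.6
position: [0.4628, 0.0165, 0.1005]
tool_rot: [[-0.987, 0.162, 0.001], [0.162, 0.987, -0.0], [-0.001, -0.0, -1.0]]
ft_force: [0.2, 0.3, 0.4]
grip_width: 0.0855
gripper_force: 0.0
```

```bash
python3 - <<'E'
from h import *
import cv2
c=camera_info('wrist');print({k:c[k] for k in('fx','cx','cy')},np.round(c['world_to_cam'],4).tolist())
cv2.imwrite('pics/w1.png',get_image('wrist'))
E
```

```text
{'fx': 325.19226210127806, 'cx': 284.9749265811226, 'cy': 210.43702305705133} [[0.1625, 0.9867, -0.0005, -0.0912], [0.9487, -0.1561, 0.2748, -0.4445], [0.2711, -0.0452, -0.9615, 0.1628], [0.0, 0.0, 0.0, 1.0]]
```

View pics/w1.png

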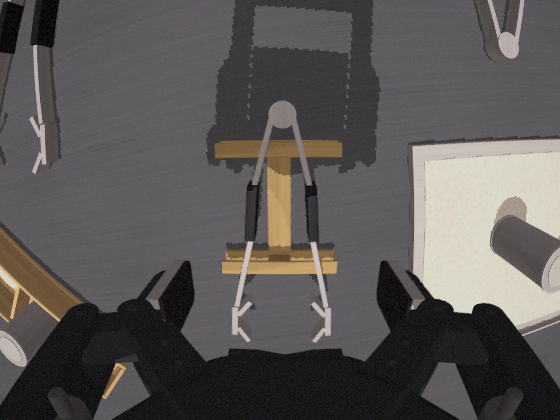

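The wrist view shows the tongs symmetric and aligned with the hand. Hinge (282,114), panels (252,212) and (312,212), jaws (236,318) and (327,318), rest bars at rows 149 and 267.

```bash
cat >> h.py <<'E'
def wat(u,v,z):
    c=camera_info('wrist');W=np.array(c['world_to_cam']);R=W[:3,:3];o=-R.T@W[:3,3]
    a=np.array([u-c['cx'],v-c['cy']]);r=np.hypot(*a);th=r/c['fx']
    d=R.T@np.r_[a/r*np.sin(th),np.cos(th)];return np.round(o+d*(z-o[2])/d[2],4)
E
python3 - <<'E'
from h import *
for n,u,v,z in[('h',282,113,.044),('pL',312,212,.047),('pR',252,212,.047),('jL',327,318,.044),('jR',236,318,.044),('barN',278,149,.028),('barF',279,267,.028)]:print(n,wat(u,v,z))
E
```

```text
h [0.3873 0.0265 0.044 ]
pL [0.4624 0.0367 0.047 ]
pR [ 0.4552 -0.0074  0.047 ]
jL [0.5609 0.0372 0.044 ]
jR [ 0.5483 -0.0411  0.044 ]
barN [0.4139 0.0189 0.028 ]
barF [0.5121 0.003  0.028 ]
```

>>> drive_tool(
  offset=[
    [0.03,-0.06,0.7],
    [0,0,0.7],
    [0,0,0.5],
    [0,0,0.26],
    [0,0,0],
    [0,0,0],
    [0,0,0],
    [0,0,0],
    [0,0,0],
    [0,0,0],
  ],
  turn=[
    [0,0,0],
    [0,0,0],
    [0,0,0],
    [0,0,0],
    [0,0,0],
    [0,0,0],
    [0,0,0],
    [0,0,0],
    [0,0,0],
    [0,0,0],
  ],
  hand=[1,1,1,1,0.59,0.59,0.59,0.59,0.59,0.59],
  newtons=20,
)

```text
time_s: 3.9
position: [0.4607, 0.0144, 0.0132]
tool_rot: [[-0.987, 0.162, 0.0], [0.162, 0.987, 0.0], [-0.0, 0.0, -1.0]]
ft_force: [0.3, -0.1, -0.3]
grip_width: 0.0504
gripper_force: 0.0
```

>>> drive_tool(
  offset=[
    [0,0,0],
    [0,0,0],
    [0,0,0],
    [0,0,0],
    [0,0,-0.2],
    [0,0,-0.3],
    [0,0,-0.3],
    [0,0,-0.2],
    [0,0,0],
    [0,0,0],
  ],
  turn=[
    [0,0,0],
    [0,0,0],
    [0,0,0],
    [0,0,0],
    [0,0,0],
    [0,0,0],
    [0,0,0],
    [0,0,0],
    [0,0,0],
    [0,0,0],
  ],
  hand=[0.575,0.575,0.575,0.575,0.575,0.575,0.575,0.575,0.575,0.575],
  newtons=20,
)

```text
time_s: 5.15
position: [0.4605, 0.0145, 0.0529]
tool_rot: [[-0.987, 0.162, -0.0], [0.162, 0.987, 0.0], [0.0, 0.0, -1.0]]
ft_force: [-0.2, 0.4, -0.1]
grip_width: 0.0493
gripper_force: 0.0
```

```bash
python3 - <<'E'
from h import *
import cv2
cv2.imwrite('pics/w2.png',get_image('wrist'))
s=observe();print(s['position'],s['gripper_force'],s['grip_width'])
E
```

```text
[0.46047828 0.01445794 0.05283538] 0.0 0.04891818909999412
```

View pics/w2.png

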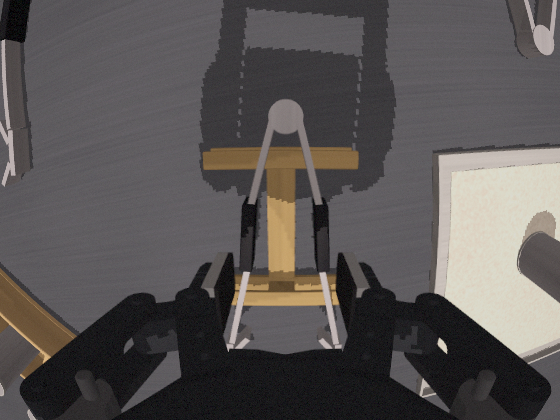

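```bash
python3 - <<'E'
from h import *
for z in(.044,.084):
  print(z,[wat(u,v,z+dz) for u,v,dz in[(286,116,0),(321,235,.003),(249,235,.003),(325,340,0),(240,340,0)]])
t=camera_info('wrist')
def pr(p):
    W=np.array(t['world_to_cam']);q=W[:3,:3]@p+W[:3,3];th=np.arctan2(np.hypot(q[0],q[1]),q[2]);r=th*t['fx'];a=q[:2]/np.hypot(q[0],q[1]);return np.round([t['cx']+a[0]*r,t['cy']+a[1]*r])
s=observe();R=np.array(s['tool_rot']);p=np.array(s['position'])
for l in[(0,.0245,0),(0,-.0245,0),(0,.0245,-.019),(0,-.0245,-.019),(.011,.0245,-.019),(0,.0245,-.04)]:print(l,pr(p+R@np.array(l)))
E
```

```text
0.044 [array([0.3879, 0.0268, 0.044 ]), array([0.4607, 0.0363, 0.047 ]), array([ 0.4536, -0.0067,  0.047 ]), array([0.5433, 0.0299, 0.044 ]), array([ 0.5335, -0.0307,  0.044 ])]
0.084 [array([0.3884, 0.0266, 0.084 ]), array([0.4454, 0.034 , 0.087 ]), array([4.399e-01, 4.000e-04, 8.700e-02]), array([0.5106, 0.029 , 0.084 ]), array([ 0.5029, -0.0186,  0.084 ])]
(0, 0.0245, 0) [327. 244.]
(0, -0.0245, 0) [244. 244.]
(0, 0.0245, -0.019) [331. 257.]
(0, -0.0245, -0.019) [240. 257.]
(0.011, 0.0245, -0.019) [332. 238.]
(0, 0.0245, -0.04) [337. 274.]
```

>>> drive_tool(
  offset=[
    [0,0,0.3],
    [0,0,0.4],
    [0,0,0.3],
    [0,0,0],
    [0,0,0],
    [0,0,0],
    [0,0,0],
    [0,0,0],
    [0,0,0],
    [0,0,0],
  ],
  turn=[
    [0,0,0],
    [0,0,0],
    [0,0,0],
    [0,0,0],
    [0,0,0],
    [0,0,0],
    [0,0,0],
    [0,0,0],
    [0,0,0],
    [0,0,0],
  ],
  hand=[0.59,0.59,0.59,0.59,0.56,0.56,0.54,0.54,0.54,0.54],
  newtons=20,
)

```text
time_s: 6.45
position: [0.4607, 0.0144, 0.0131]
tool_rot: [[-0.987, 0.162, 0.0], [0.162, 0.987, -0.0], [-0.0, 0.0, -1.0]]
ft_force: [-0.6, 0.6, 0.9]
grip_width: 0.0462
gripper_force: 0.0
```

```bash
python3 - <<'E'
from h import *
import cv2
a=get_image('wrist');b=get_image('top')
r=np.zeros((480,800,3),np.uint8);r[:,:450]=cv2.resize(a[90:378,150:420],(450,480));r[:480,450:]=cv2.resize(b[165:270,257:333],(350,480))
cv2.imwrite('pics/w3.png',r)
s=observe();print(s['position'],s['gripper_force'],s['grip_width'],s['ft_force'])
E
```

```text
[0.46068755 0.01440513 0.01311744] 0.0 0.046195452502740306 [-0.38835517 -0.36352404  0.03545573]
```

View pics/w3.png

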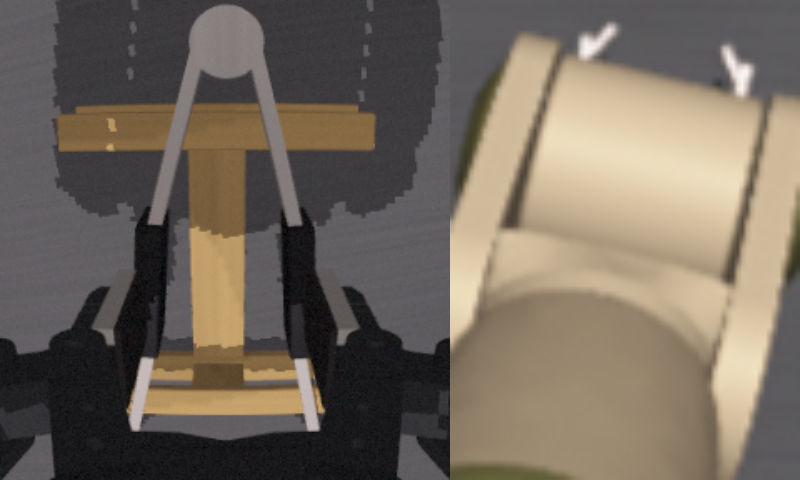

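Wrist view: the pads straddle the panels (crop x≈135–300), almost touching, and nothing is gripped yet. The opening reading seems offset, so I'll close further until force shows.

>>> drive_tool(
  offset=[
    [0,0,0],
    [0,0,0],
    [0,0,0],
    [0,0,0],
    [0,0,0],
    [0,0,0],
    [0,0,0],
    [0,0,0],
    [0,0,0],
    [0,0,0],
  ],
  turn=[
    [0,0,0],
    [0,0,0],
    [0,0,0],
    [0,0,0],
    [0,0,0],
    [0,0,0],
    [0,0,0],
    [0,0,0],
    [0,0,0],
    [0,0,0],
  ],
  hand=[0.53,0.53,0.52,0.52,0.51,0.51,0.5,0.5,0.5,0.5],
  newtons=20,
)

```text
time_s: 7.8
position: [0.4607, 0.0144, 0.0131]
tool_rot: [[-0.987, 0.162, -0.0], [0.162, 0.987, -0.0], [0.0, -0.0, -1.0]]
ft_force: [-0.3, 0.3, -0.9]
grip_width: 0.0427
gripper_force: 0.0
```

```bash
python3 - <<'E'
from h import *
import cv2
a=get_image('wrist');b=get_image('top');o=cv2.imread('pics/top0.png')
r=np.zeros((600,800,3),np.uint8);r[:480,:450]=cv2.resize(a[90:378,150:420],(450,480))
f=lambda i:cv2.resize(i[160:200,270:335],(350,215),interpolation=cv2.INTER_CUBIC)
r[:215,450:]=f(o);r[220:435,450:]=f(b)
cv2.imwrite('pics/w4.png',r)
s=observe();print(s['gripper_force'],s['grip_width'],s['ft_force'],s['joint_efforts'])
E
```

```text
0.0 0.04273533743421337 [0.69032581 0.27685159 0.03229546] [ 1.11945559e-05 -4.02430952e+01 -1.39828634e+01 -2.60659017e-04
  3.39391527e-04  2.32852159e-05]
```

View pics/w4.png

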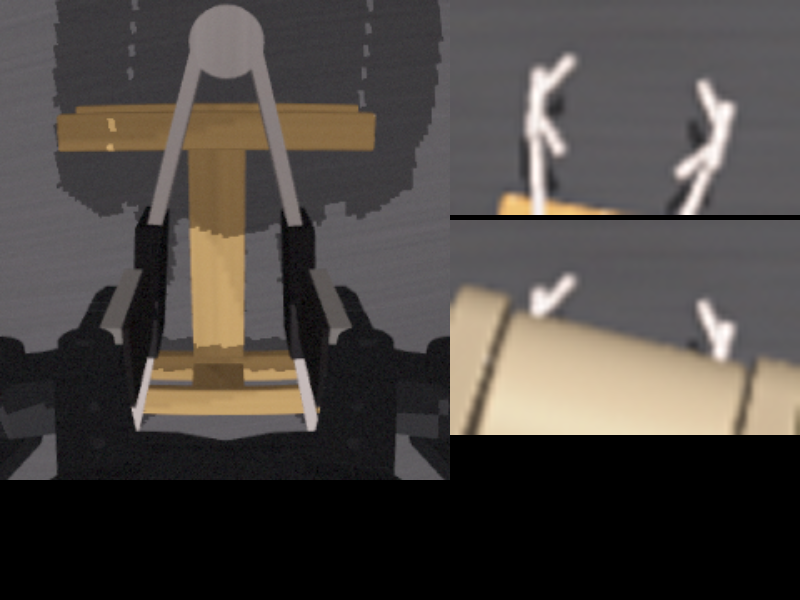

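The jaws haven't moved, so the pads still have a gap to close. I'll carry on in small steps.

>>> drive_tool(
  offset=[
    [0,0,0],
    [0,0,0],
    [0,0,0],
    [0,0,0],
    [0,0,0],
    [0,0,0],
    [0,0,0],
    [0,0,0],
    [0,0,0],
    [0,0,0],
  ],
  turn=[
    [0,0,0],
    [0,0,0],
    [0,0,0],
    [0,0,0],
    [0,0,0],
    [0,0,0],
    [0,0,0],
    [0,0,0],
    [0,0,0],
    [0,0,0],
  ],
  hand=[0.49,0.49,0.48,0.48,0.47,0.47,0.46,0.46,0.46,0.46],
  newtons=20,
)

```text
time_s: 9.15
position: [0.4607, 0.0144, 0.0131]
tool_rot: [[-0.987, 0.162, -0.0], [0.162, 0.987, -0.0], [0.0, -0.0, -1.0]]
ft_force: [0.7, 0.4, -1.0]
grip_width: 0.0392
gripper_force: 0.0
```

```bash
python3 - <<'E'
from h import *
import cv2
a=get_image('wrist');c=cv2.resize(a[90:378,150:420],(450,480));cv2.imwrite('pics/w5c.png',c)
for n,i in(('w3',cv2.imread('pics/w3.png')),('w4',cv2.imread('pics/w4.png')),('now',c)):
    g=i[:480,:450].astype(int); s=g.max(2)-g.min(2); 
    for r in(190,215,400,415): 
        m=(g.mean(2)>105)&(s<30)&(np.arange(450)>100)&(np.arange(450)<350); print(n,r,np.flatnonzero(m))
    print([int(np.abs(g[k:k+20]-c[k:k+20].astype(int)).mean()*10) for k in range(0,480,40)])
E
```

```text
w3 190 [  2469   2470   2471 ... 193815 193816 193817]
w3 215 [  2469   2470   2471 ... 193815 193816 193817]
w3 400 [  2469   2470   2471 ... 193815 193816 193817]
w3 415 [  2469   2470   2471 ... 193815 193816 193817]
[16, 15, 16, 14, 18, 38, 16, 108, 178, 114, 93, 92]
w4 190 [  2469   2470   2471 ... 193812 193813 193814]
w4 215 [  2469   2470   2471 ... 193812 193813 193814]
w4 400 [  2469   2470   2471 ... 193812 193813 193814]
w4 415 [  2469   2470   2471 ... 193812 193813 193814]
[16, 15, 16, 13, 16, 26, 16, 64, 109, 79, 63, 61]
now 190 [  2469   2470   2471 ... 193808 193809 193810]
now 215 [  2469   2470   2471 ... 193808 193809 193810]
now 400 [  2469   2470   2471 ... 193808 193809 193810]
now 415 [  2469   2470   2471 ... 193808 193809 193810]
[0, 0, 0, 0, 0, 0, 0, 0, 0, 0, 0, 0]
```

>>> drive_tool(
  offset=[
    [0,0,0],
    [0,0,0],
    [0,0,0],
    [0,0,0],
    [0,0,0],
    [0,0,0],
    [0,0,0],
    [0,0,0],
    [0,0,0],
    [0,0,0],
  ],
  turn=[
    [0,0,0],
    [0,0,0],
    [0,0,0],
    [0,0,0],
    [0,0,0],
    [0,0,0],
    [0,0,0],
    [0,0,0],
    [0,0,0],
    [0,0,0],
  ],
  hand=[0.45,0.44,0.43,0.42,0.41,0.4,0.4,0.4,0.4,0.4],
  newtons=20,
)

```text
time_s: 10.45
position: [0.4607, 0.0144, 0.0131]
tool_rot: [[-0.987, 0.162, 0.0], [0.162, 0.987, 0.0], [-0.0, 0.0, -1.0]]
ft_force: [-0.3, 0.1, 0.2]
grip_width: 0.0342
gripper_force: 0.0
```

```bash
python3 - <<'E'
from h import *
import cv2
a=get_image('wrist');c=a[90:400,130:440];cv2.imwrite('pics/w6.png',cv2.resize(c,(600,600),interpolation=cv2.INTER_CUBIC))
o=cv2.imread('pics/w5c.png').astype(int);d=cv2.resize(a[90:378,150:420],(450,480)).astype(int)
print([int(np.abs(o[k:k+20]-d[k:k+20]).mean()*10) for k in range(0,480,40)])
E
```

```text
[16, 15, 16, 14, 16, 35, 16, 88, 148, 80, 85, 76]
```

View pics/w6.png

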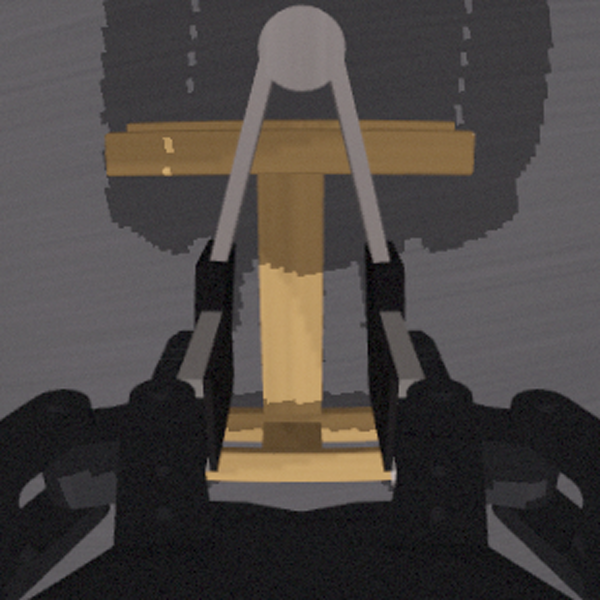

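The pads' far ends sit at about w6 (220,312) and (380,312). They cover the panel tops, and both their row and their spacing put the real fingertips about 35 mm above the reported TCP. So the fingers are closing above the tongs. I'll reopen and descend in small steps, watching the force.

>>> drive_tool(
  offset=[
    [0,0,0],
    [0,0,0],
    [0,0,0],
    [0,0,0],
    [0,0,0.05],
    [0,0,0.05],
    [0,0,0.05],
    [0,0,0.05],
    [0,0,0.05],
    [0,0,0],
  ],
  turn=[
    [0,0,0],
    [0,0,0],
    [0,0,0],
    [0,0,0],
    [0,0,0],
    [0,0,0],
    [0,0,0],
    [0,0,0],
    [0,0,0],
    [0,0,0],
  ],
  hand=[1,1,1,1,1,1,1,1,1,1],
)

```text
time_s: 11.75
position: [0.4606, 0.0144, 0.003]
tool_rot: [[-0.987, 0.162, -0.0], [0.162, 0.987, 0.0], [0.0, 0.0, -1.0]]
ft_force: [0.5, -0.2, 1.4]
grip_width: 0.0859
gripper_force: 0.0
```

>>> drive_tool(
  offset=[
    [0,0,0.08],
    [0,0,0.08],
    [0,0,0.08],
    [0,0,0.06],
    [0,0,0.05],
    [0,0,0],
    [0,0,0],
    [0,0,0],
    [0,0,0],
    [0,0,0],
  ],
  turn=[
    [0,0,0],
    [0,0,0],
    [0,0,0],
    [0,0,0],
    [0,0,0],
    [0,0,0],
    [0,0,0],
    [0,0,0],
    [0,0,0],
    [0,0,0],
  ],
  hand=[1,1,1,1,1,0.62,0.62,0.62,0.59,0.59],
  newtons=20,
)

```text
time_s: 13.05
position: [0.4614, 0.0142, -0.0101]
tool_rot: [[-0.987, 0.162, 0.002], [0.162, 0.987, -0.001], [-0.002, -0.0, -1.0]]
ft_force: [-0.9, 0.5, 10.0]
grip_width: 0.0504
gripper_force: 11.4
```

Gripped: 11 N at 50 mm. Next is the lift.

>>> drive_tool(
  offset=[
    [0,0,-0.1],
    [0,0,-0.2],
    [0,0,-0.4],
    [0,0,-0.5],
    [0,0,-0.5],
    [0,0,-0.5],
    [0,0,-0.4],
    [0,0,-0.2],
    [0,0,0],
    [0,0,0],
  ],
  turn=[
    [0,0,0],
    [0,0,0],
    [0,0,0],
    [0,0,0],
    [0,0,0],
    [0,0,0],
    [0,0,0],
    [0,0,0],
    [0,0,0],
    [0,0,0],
  ],
  hand=[0.59,0.59,0.59,0.59,0.59,0.59,0.59,0.59,0.59,0.59],
  newtons=20,
)

```text
time_s: 14.3
position: [0.4603, 0.0145, 0.1006]
tool_rot: [[-0.987, 0.162, -0.001], [0.162, 0.987, 0.0], [0.001, 0.0, -1.0]]
ft_force: [0.8, 0.9, -1.3]
grip_width: 0.0504
gripper_force: 8.6
```

```bash
python3 - <<'E'
from h import *
import cv2
s=observe();print(s['position'],s['grip_width'],s['ft_force'],s['gripper_force'])
cv2.imwrite('pics/w8.png',get_image('wrist'))
b=get_image('scene');cv2.imwrite('pics/s8.png',b)
a=cv2.imread('pics/w8.png')
r=np.zeros((420,800,3),np.uint8);r[:,:400]=a[:,80:480];r[:,400:]=cv2.resize(b[120:280,200:352],(400,420));cv2.imwrite('pics/v9.png',r)
E
```

```text
[0.46032305 0.01449189 0.10058236] 0.05042626037008277 [ 0.82870695  0.91469298 -1.31343551] 8.649541614577174
```

View pics/v9.png

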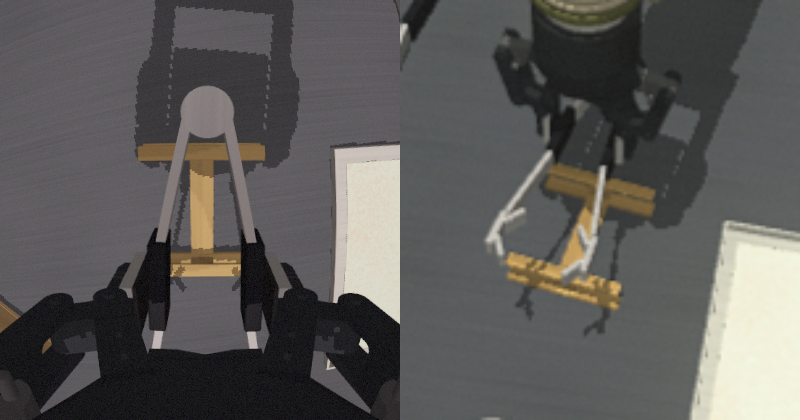

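The tongs are lifted clear of the rest. They hang level between the pads, hinge at raw wrist (287,112), with jaws in the scene at about (236,211) and (270,217). I'll compute heights and lateral centring from these.

```bash
python3 - <<'E'
from h import *
np.set_printoptions(precision=4,suppress=True)
s=observe();p=np.array(s['position']);ex=np.array([.987,-.162,0]);ey=np.array([.162,.987,0])
def pl(o,d,xp):
    t=((p+ex*xp-o)@ex)/(d@ex);q=o+d*t;return np.array([(q-p)@ex,(q-p)@ey,q[2]])
for n,u,v in(('jR',236.1,211.4),('jL',270.3,217.1)):
    for xp in(.095,.1,.105):print(n,pl(*ray('scene',u,v),xp))
for z in(.145,.155,.165):
    q=wat(287,112,z);print('hinge',z,(q-p)@ex,(q-p)@ey)
E
```

```text
jR [ 0.095  -0.0408  0.1248]
jR [ 0.1    -0.0383  0.1338]
jR [ 0.105  -0.0358  0.1429]
jL [0.095  0.0316 0.1409]
jL [0.1    0.0333 0.1498]
jL [0.105  0.035  0.1587]
hinge 0.145 -0.07445650020859736 0.0006667079163799858
hinge 0.155 -0.07424290020859738 0.0006004079163799813
hinge 0.165 -0.07393060020859735 0.0005503079163799864
```

>>> drive_tool(
  offset=[
    [0.1,0.4,0],
    [0.19,0.75,0],
    [0.2,0.8,0],
    [0.2,0.8,0],
    [0.2,0.8,0],
    [0.2,0.8,0],
    [0.2,0.8,0],
    [0.14,0.55,0],
    [0.08,0.29,0],
    [0,0,0],
  ],
  turn=[
    [0,0,0],
    [0,0,0],
    [0,0,0],
    [0,0,0],
    [0,0,0],
    [0,0,0],
    [0,0,0],
    [0,0,0],
    [0,0,0],
    [0,0,0],
  ],
  hand=[0.59,0.59,0.59,0.59,0.59,0.59,0.59,0.59,0.59,0.59],
)

```text
time_s: 15.65
position: [0.4395, 0.2612, 0.1009]
tool_rot: [[-0.987, 0.161, -0.0], [0.161, 0.987, -0.0], [0.0, -0.0, -1.0]]
ft_force: [0.0, -0.2, -1.8]
grip_width: 0.0504
gripper_force: 8.7
```

```bash
python3 - <<'E'
from h import *
import cv2
np.set_printoptions(precision=4,suppress=True)
s=observe();print(s['position'],s['grip_width'],s['gripper_force'],s['ft_force'],s['q'])
w=get_image('wrist');cv2.imwrite('pics/w10.png',w)
t=get_image('top');cv2.imwrite('pics/t10.png',t);cv2.imwrite('pics/s10.png',get_image('scene'))
# ASCII look at the wrist area around jaws: brightness map
g=cv2.cvtColor(w,cv2.COLOR_BGR2GRAY)[250:390,200:370]
g=cv2.resize(g,(85,47),interpolation=cv2.INTER_AREA)
for r in g: print(''.join(' .:-=+*#%@'[min(9,int(v)//26)] for v in r))
E
```

```text
[0.4395 0.2612 0.1009] 0.050406914019672275 8.655011407099664 [ 0.0029 -0.2279 -1.7728] [ 17.4404  23.3346  89.0933  -0.0052  67.5981 -63.2984]
%%%%%%%%#####+           +**%%*+*#%%%%%%%%%%%%%%%%%%%%%#*+%%=           +####%%%%%%%%
%%%%%%%*-----.           =*##*+**#%%%%%%%%%%%%%%%%%%%%%*+++#+           :----=%%%%%%%
%%%%%%#-----.            =****+*#%%%%%%%%%%%%%%%%%%%%%%%#*+*-            -----+%%%%%%
%%%%%#=----:             =****#%%%%%%%%%###***##%%%%%%%%%#**-            .-----*%%%%%
%*---=-----.             =***#%%%%%%##*********+***#%%%%%%#*:             :--------=#
:.  :-----:              =**%%%%%%%#********+++******#%%%%%#-             .------.  .
  ..-----:.              =*%%%%%%%******+************+#%%%%%-              .-----:.  
. .:-----.               =*%%%%%%***+++***************+#%%%%-              .:-----:..
 .:-----:                +#%%%%%#**++******************#%%%%-               .------..
.:------.                +***%%%*******++++++++*+*******%%%%:                :-----:.
.------.                 +****%%#***+====-=---==++++****%%#*:                .------:
:-----:   
[... 2381 characters left out ...]
 .            . 
                                   .                . .   .                   .    . 
                  .   .             ..  ..  .   .              .                    .
                           ..            .   .   .                                   
                         .                              .  .    .                    
                    ..            .                 .               .      .         
                             .                                                       
             .              .                       .            .    .   .          
          ..         .         .       .                 .    .               . .
```

```bash
python3 - <<'E'
from h import *
import cv2
s=observe();p=np.array(s['position']);ex=np.array([.987,-.162,0]);ey=np.array([.162,.987,0])
g=cv2.cvtColor(cv2.imread('pics/w10.png'),cv2.COLOR_BGR2GRAY)
print(g[325:352,285])
for v in(333,336,339):
    q=wat(285.5,v,.093);print(v,(q-p)@ex,(q-p)@ey)
q=wat(286,280,.003);print('foot',(q-p)@ex,(q-p)@ey)
E
```

```text
[ 88  90  89  87  88  88  91  89  92 101 117 185 196 181 183 183 185 185
 184 152 188 193 194 193 197 198 197]
333 0.07167495270642124 4.508173478498546e-05
336 0.07440465270642116 8.768173478496126e-05
339 0.07715055270642121 3.158173478496701e-05
foot 0.07654365270642116 0.0006414817347849649
```

The mould is centred between the arms (lateral within 1 mm) and 98 mm ahead, so I can lower.

>>> drive_tool(
  offset=[
    [0.02,0,0.2],
    [0.02,0,0.3],
    [0,0,0.3],
    [0,0,0.3],
    [0,0,0.3],
    [0,0,0.2],
    [0,0,0.15],
    [0,0,0.07],
    [0,0,0],
    [0,0,0],
  ],
  turn=[
    [0,0,0],
    [0,0,0],
    [0,0,0],
    [0,0,0],
    [0,0,0],
    [0,0,0],
    [0,0,0],
    [0,0,0],
    [0,0,0],
    [0,0,0],
  ],
  hand=[0.59,0.59,0.59,0.59,0.59,0.59,0.59,0.59,0.59,0.59],
)

```text
time_s: 17.05
position: [0.4386, 0.261, 0.0286]
tool_rot: [[-0.987, 0.162, 0.001], [0.162, 0.987, 0.0], [-0.001, 0.0, -1.0]]
ft_force: [-0.5, -0.5, -1.1]
grip_width: 0.0504
gripper_force: 8.7
```

```bash
python3 - <<'E'
from h import *
import cv2
s=observe();print(s['position'],s['grip_width'],s['gripper_force'],s['ft_force'])
w=get_image('wrist');cv2.imwrite('pics/w11.png',w)
g=cv2.cvtColor(w,cv2.COLOR_BGR2GRAY)[230:380,190:380]
g=cv2.resize(g,(95,38),interpolation=cv2.INTER_AREA)
for r in g: print(''.join(' .:-=+*#%@'[min(9,int(v)//26)] for v in r))
E
```

```text
[0.43858122 0.26097887 0.02861432] 0.050394153374433426 8.65728564967867 [-0.51060769 -0.47527431 -1.11842275]
-------------------==: :=====.:====+###%%%%%%%%%%%%%%%%%%%%%%%*++:.=====: +%%%%################
--=====++++*****####=  -====: -++++*#%%%%%%%%%%%%%%%%%%%%%%%%%#++- -====- .*#########*####%%%%%
###########%%#%%%%%*.  =====. =+++*%%%%%%%%%%%%%%%%%%%%######*+++- .=====. :#%%%%%%%%%%%%%%%%%%
##%%%%%%%%%%%%%%%%*.     ...  *+++##########################%%%*+-  .....   :#%%%%%%%%%%%%%%%%%
##################=           +++*######%%%%%%%%%%%%%%%%%%%%%%%#*-           +%%%%%%%%%%%%%%%%%
##########*##+****=           =**#%%%%%%%%%%%%%%%%%%%%%%%%%%%%%#*-           =#####%%%%%%%%%%%%
%%%%%%%%%%%%+----:            =+*%%%%%%%%%%%%%%%%%%%%%%%%%%%%%%%*-           .-----#%%%%%%%%%%%
%%%%%%%%%%%+-----.            =*#%%%%%%%%%%%%%%%%%%%%%%%%%%%%%%%*-            .----=#%%%%%%%%%%
%%%%%#+---=-----.             =#%%%%%%%%%%%%%%%%%%%%%%%%%%%%%%%%#:             :----==--=*%%%%%
%%%#-.  .:-----.              =*%%%%%%%%%%%%%%%%%%%%%%%%%%%%%%%%%:              :-----. ..:+%%%
%%#:    :-----.              
[... 1931 characters left out ...]
----------------::::...:::::.......:#:        .        
     ...          ..           .   .    .......::......         .          .:          ....    
     ....                                                                   .         ....     
   .    .                .   .                                                  .   .          
      .                                   .                     .                            . 
                         .        .  .             .     .                                     
                      .       .        .            .                                          
                                           .    .           .      .
```

>>> drive_tool(
  offset=[
    [0,0,0],
    [0,0,0],
    [0,0,0],
    [0,0,0],
    [0,0,0],
    [0,0,0],
    [0,0,0],
    [0,0,0],
    [0,0,0],
    [0,0,0],
  ],
  turn=[
    [0,0,0],
    [0,0,0],
    [0,0,0],
    [0,0,0],
    [0,0,0],
    [0,0,0],
    [0,0,0],
    [0,0,0],
    [0,0,0],
    [0,0,0],
  ],
  hand=[0.57,0.55,0.53,0.51,0.49,0.47,0.46,0.46,0.46,0.46],
  newtons=35,
)

```text
time_s: 18.35
position: [0.4384, 0.2609, 0.0283]
tool_rot: [[-0.987, 0.162, 0.0], [0.162, 0.987, 0.0], [-0.0, 0.0, -1.0]]
ft_force: [-0.6, -0.2, -2.1]
grip_width: 0.0432
gripper_force: 36.4
```

>>> drive_tool(
  offset=[
    [0,0,-0.1],
    [0,0,-0.2],
    [0,0,-0.3],
    [0,0,-0.4],
    [0,0,-0.4],
    [0,0,-0.4],
    [0,0,-0.4],
    [0,0,-0.3],
    [0,0,-0.2],
    [0,0,-0.05],
  ],
  turn=[
    [0,0,0],
    [0,0,0],
    [0,0,0],
    [0,0,0],
    [0,0,0],
    [0,0,0],
    [0,0,0],
    [0,0,0],
    [0,0,0],
    [0,0,0],
  ],
  hand=[0.46,0.46,0.46,0.46,0.46,0.46,0.46,0.46,0.46,0.46],
)

```text
time_s: 19.6
position: [0.4384, 0.2609, 0.1387]
tool_rot: [[-0.987, 0.162, 0.0], [0.162, 0.987, 0.0], [-0.0, 0.0, -1.0]]
ft_force: [-0.1, 1.2, -2.4]
grip_width: 0.0432
gripper_force: 36.4
```

```bash
python3 - <<'E'
from h import *
import cv2
s=observe();print(s['position'],s['grip_width'],s['gripper_force'],s['ft_force'],s['wrist_torque'])
w=get_image('wrist');cv2.imwrite('pics/w12.png',w);cv2.imwrite('pics/s12.png',get_image('scene'))
g=cv2.cvtColor(w,cv2.COLOR_BGR2GRAY)[260:380,190:380]
g=cv2.resize(g,(95,30),interpolation=cv2.INTER_AREA)
for r in g: print(''.join(' .:-=+*#%@'[min(9,int(v)//26)] for v in r))
E
```

```text
[0.43842269 0.26091488 0.138701  ] 0.04321496196473568 36.40043377876282 [-0.14431086  1.19184636 -2.39256377] [ 0.00860993  0.08832685 -0.00611776]
%%%%%%%%%%#+-===----:            *#**#**********************##.           .-----====*%%%%%%%%%%
%%%%%%%%+:.  .------.            *%%%%#*********************%%:            :-----:   .=#%%%%%%%
%%%%%%%+.....:-----.             *%%%%%********************%%#.             :-----:.  .:#%%%%%%
#%%%%%+.   .:-----:              +%%%%%%#***+************#%%%#              .------.....-#%%%%%
##%%%+.....:-----:               =%%%%%%%%%#**********##%%%%%*               .------. ...:###**
##%%=..  .:------.               -%%%%%%%%%%%%%%####%%%%%%%%%+                :------.    .++**
###=.    .------.                -%%%%%%%%%%%%%%%%%%%%%%%%%%%+                .------:     :=++
:.. .    ...:-==:.               :%%%%%%%%%%%%%%%%%%%%%%%%%%%=               ..-==:.    .  ....
  ......   . .==:.               :%%%%%%%%%%%%%%%%%%%%%%%%%%%-               ..==: . . ....... 
  .....       .....              :%%%%%%%%%%%%%%%%%%%%%%%%%%%-               .....     
[... 1206 characters left out ...]
------------::::.:--:::::::::.               ..   
         ..                        .   ......:::::......   .                  .     .....    . 
    .   ....       . .                                                         .    ....    .  
                          . . .  .          .    .                .        .      .            
                                   ..   . .          .    .                                    
   . .                      .                     .           .                             .  
                            .   . .       .                   .                                
               .       .   .      .                                   . .
```

>>> drive_tool(
  offset=[
    [-0.02,-0.2,0],
    [-0.04,-0.5,0],
    [-0.07,-0.8,0],
    [-0.08,-0.9,0],
    [-0.08,-0.9,0],
    [-0.08,-0.9,0],
    [-0.08,-0.9,0],
    [-0.08,-0.9,0],
    [-0.08,-0.9,0],
    [-0.08,-0.9,0],
  ],
  turn=[
    [0,0,0],
    [0,0,0],
    [0,0,0],
    [0,0,0],
    [0,0,0],
    [0,0,0],
    [0,0,0],
    [0,0,0],
    [0,0,0],
    [0,0,0],
  ],
  hand=[0.46,0.46,0.46,0.46,0.46,0.46,0.46,0.46,0.46,0.46],
)

```text
time_s: 20.95
position: [0.4144, -0.0529, 0.1381]
tool_rot: [[-0.987, 0.162, -0.0], [0.162, 0.987, 0.0], [0.0, -0.0, -1.0]]
ft_force: [1.3, 0.7, -1.2]
grip_width: 0.0431
gripper_force: 36.4
```

>>> drive_tool(
  offset=[
    [-0.08,-0.9,0],
    [-0.08,-0.9,0],
    [-0.08,-0.9,0],
    [-0.08,-0.9,0],
    [-0.08,-0.9,0],
    [-0.07,-0.8,0],
    [-0.05,-0.7,0],
    [-0.03,-0.5,0],
    [-0.02,-0.3,0],
    [0,-0.1,0],
  ],
  turn=[
    [0,0,0],
    [0,0,0],
    [0,0,0],
    [0,0,0],
    [0,0,0],
    [0,0,0],
    [0,0,0],
    [0,0,0],
    [0,0,0],
    [0,0,0],
  ],
  hand=[0.46,0.46,0.46,0.46,0.46,0.46,0.46,0.46,0.46,0.46],
)

```text
time_s: 22.2
position: [0.3926, -0.3276, 0.1382]
tool_rot: [[-0.987, 0.162, -0.0], [0.162, 0.987, 0.0], [0.0, 0.0, -1.0]]
ft_force: [0.5, 0.4, -1.8]
grip_width: 0.0431
gripper_force: 36.2
```

```bash
python3 - <<'E'
from h import *
import cv2
s=observe();print(s['position'],s['tool_rot'],s['gripper_force'],s['ft_force'],s['q'])
w=get_image('wrist');cv2.imwrite('pics/w13.png',w);t=get_image('top');cv2.imwrite('pics/t13.png',t);cv2.imwrite('pics/s13.png',get_image('scene'))
def asc(i,r0,r1,c0,c1,sx,sy):
    g=cv2.cvtColor(i,cv2.COLOR_BGR2GRAY)[r0:r1,c0:c1]
    g=cv2.resize(g,((c1-c0)*sx//2,(r1-r0)*sy//4),interpolation=cv2.INTER_CUBIC)
    for r in g: print(''.join(' .:-=+*#%@'[min(9,int(v)//26)] for v in r))
asc(t,145,245,380,480,2,2);print()
E
```

```text
[ 0.39257828 -0.32764624  0.13816295] [[-9.86720991e-01  1.62424176e-01 -2.70534003e-04]
 [ 1.62424063e-01  9.86720967e-01  3.96902823e-04]
 [ 3.31408187e-04  3.47691115e-04 -9.99999885e-01]] 36.22785687446594 [ 0.45743979  0.42658993 -1.82669953] [-5.31337270e+01  2.09364407e+01  8.59160074e+01  1.29797105e-03
  7.31750449e+01 -1.33786474e+02]
-----------------=###+-+##*-------------------------------------------------------------------------
---------------=#%*=::::-+#%*-----------------------------------------------------------------------
-------------+##*===-:::---+##+---------------------------------------------------------------------
-----------+##+=====+##%%%%%%%%%+-------------------------------------------------------------------
--------=*##+==*#%%%%%%%%%@%%%%%@%*-----------------------------------------------------------------
------=###+=++*%%@@%%@@@@@@@@@@@%%%%+---------------------------------------------------------------
----+##*===#%%%#%%%%@@@@@@@@@@@@@%%@%#+-------------------------------------------------------------
--+##*==+*#%%%*=%@%%@@@@@@@@@@@@@@%%##%%+-----
[... 3596 characters left out ...]
----------------------------------------::::....:------:-=++++=---===::+#*-:::::::::-+*#######
----------------------------------------------:.........:------:-=-:::-==--::--::::::::-=+#%########
---------------------------------------------::::.........:-----::..... .:-::::::::::=+#%%##########
----------------------------------------------:--:.........::----:......::::::::::-=*%%%%%%%########
----------------------------------------------:---:::.........:::...:::-:::::::-=*#%%%%%%%%%%#######
----------------------------------------------::-----:::.......:..:::-::::::-=*##%%%%%%%%%%%%%%###*#
----------------------------------------------:.----------------:::::::::-=+*#####%%%%%%%%%%%%###*##
```

```bash
python3 - <<'E'
from h import *
import cv2
t=cv2.imread('pics/t13.png');s=cv2.imread('pics/s13.png')
def asc(i,r0,r1,c0,c1):
    g=cv2.cvtColor(i,cv2.COLOR_BGR2GRAY)[r0:r1,c0:c1]
    g=cv2.resize(g,((c1-c0)*2,(r1-r0)),interpolation=cv2.INTER_CUBIC)
    for k,r in enumerate(g): print(r0+k,''.join(' .:-=+*#%@'[min(9,int(v)//26)] for v in r))
asc(t,183,222,455,510)
c=camera_info('scene');W=np.array(c['world_to_cam']);q=W[:3,:3]@np.array([.492,-.344,.203])+W[:3,3]
u,v=c['cx']+c['fx']*q[0]/q[2],c['cy']+c['fy']*q[1]/q[2];print(u,v,c['fx']*.046/q[2])
asc(s,int(v)-22,int(v)+50,int(u)-28,int(u)+30)
E
```

```text
183 --------------------------------------------------------------------------------------------------------------
184 --------------------------------------------------------------------------------------------------------------
185 --------------------------------------------------------------------------------------------------------------
186 --------------------------------------------------------------------------------------------------------------
187 --------------------------------------------------------------------------------------------------------------
188 --------------------------------------------------------------------------------------------------------------
189 -------------------====------==+**#####****++==---------------------------------------------------------------
190 -----------------=+*##*+===+*##%%%%%%%%%%%%####*+==-----------------------------------------------------------
191 ------===------=+*#%%%######%%%%%%%%%%%%%%%%%%%%###*+=--------------------------------------------------------
192 -----=*###+=-=+*#%%%###%%%%%%%%%%%%%%%%%%%%%%%%%%%%%%#*+=----
[... 11452 characters left out ...]
---------------------------------------=*#%#*=--============================++*#%%%%%%%%%#*++++
191 -------------------------------------------------------------+*###*+=-=======================++*###%%@@@@@@@@%*+++++
192 --------------------------------------------------------------+*%%%*=--===================+*###%%%%@@@@@@@@%#*++++++
193 ---------------------------------------------------------------=*#%#*+---==============+*####%%%@@@@@@@@@@@%*+++++++
194 ----------------------------------------------------------------=*#%#*+===---=====+**########%%@@@@@@@@@@@@%*++++***
195 -----------------------------------------------------------------=+##%#+=--==--=+*#%%#######%%@@@@@@@@@@@@@%*+**####
```

```bash
python3 - <<'E'
from h import *
np.set_printoptions(precision=4,suppress=True)
print(at('top',474.4,200.3,.203),at('scene',88,145.8,.203))
c=camera_info('scene');W=np.array(c['world_to_cam'])
for p in([.492,-.344,.113],[.492,-.344,.203]):
    q=W[:3,:3]@np.array(p)+W[:3,3];print(c['cx']+c['fx']*q[0]/q[2],c['cy']+c['fy']*q[1]/q[2],c['fx']*.023/q[2])
E
```

```text
[ 0.4933 -0.3462  0.203 ] [ 0.4912 -0.3446  0.203 ]
102.38954742820027 173.1936368683342 10.767094478100606
88.12364016280506 146.16691125784044 11.675335977038642
```

>>> drive_tool(
  offset=[
    [0,0,0.2],
    [0,0,0.4],
    [0,0,0.4],
    [0,0,0.4],
    [0,0,0.4],
    [0,0,0.3],
    [0,0,0.25],
    [0,0,0.15],
    [0,0,0.1],
    [0,0,0.05],
  ],
  turn=[
    [0,0,0],
    [0,0,0],
    [0,0,0],
    [0,0,0],
    [0,0,0],
    [0,0,0],
    [0,0,0],
    [0,0,0],
    [0,0,0],
    [0,0,0],
  ],
  hand=[0.46,0.46,0.46,0.46,0.46,0.46,0.46,0.46,0.46,0.46],
)

```text
time_s: 23.6
position: [0.3928, -0.3276, 0.0323]
tool_rot: [[-0.987, 0.162, 0.0], [0.162, 0.987, -0.0], [-0.0, -0.0, -1.0]]
ft_force: [0.5, -0.0, -1.6]
grip_width: 0.0435
gripper_force: 36.2
```

>>> drive_tool(
  offset=[
    [0,0,0.02],
    [0,0,0.02],
    [0,0,0.02],
    [0,0,0.01],
    [0,0,0],
    [0,0,0],
    [0,0,0],
    [0,0,0],
    [0,0,0],
    [0,0,0],
  ],
  turn=[
    [0,0,0],
    [0,0,0],
    [0,0,0],
    [0,0,0],
    [0,0,0],
    [0,0,0],
    [0,0,0],
    [0,0,0],
    [0,0,0],
    [0,0,0],
  ],
  hand=[0.46,0.46,0.46,0.46,0.46,0.46,0.46,0.46,0.46,0.46],
)

```text
time_s: 24.85
position: [0.3928, -0.3275, 0.0296]
tool_rot: [[-0.987, 0.162, 0.0], [0.162, 0.987, -0.0], [-0.0, -0.0, -1.0]]
ft_force: [-2.4, 1.3, 1.7]
grip_width: 0.0432
gripper_force: 36.3
```

The mould stands on the floor (force reversed). Opening to 50 mm.

>>> drive_tool(
  offset=[
    [0,0,0],
    [0,0,0],
    [0,0,0],
    [0,0,0],
    [0,0,0],
    [0,0,0],
    [0,0,0],
    [0,0,0],
    [0,0,0],
    [0,0,0],
  ],
  turn=[
    [0,0,0],
    [0,0,0],
    [0,0,0],
    [0,0,0],
    [0,0,0],
    [0,0,0],
    [0,0,0],
    [0,0,0],
    [0,0,0],
    [0,0,0],
  ],
  hand=[0.5,0.52,0.54,0.56,0.58,0.59,0.59,0.59,0.59,0.59],
  newtons=20,
)

```text
time_s: 26.1
position: [0.3927, -0.3275, 0.0295]
tool_rot: [[-0.987, 0.162, -0.0], [0.162, 0.987, -0.0], [0.0, -0.0, -1.0]]
ft_force: [0.1, 0.8, -1.3]
grip_width: 0.0505
gripper_force: 8.7
```

```bash
cat >> h.py <<'E'
import cv2
def asc(i,r0,r1,c0,c1,nx,ny):
    g=cv2.cvtColor(i,cv2.COLOR_BGR2GRAY)[r0:r1,c0:c1]
    g=cv2.resize(g,(nx,ny),interpolation=cv2.INTER_AREA if nx<c1-c0 else cv2.INTER_CUBIC)
    for k,r in enumerate(g): print(''.join(' .:-=+*#%@'[min(9,int(v)//26)] for v in r))
E
python3 - <<'E'
from h import *
s=observe();print(s['position'],s['grip_width'],s['gripper_force'],s['ft_force'])
w=get_image('wrist');cv2.imwrite('pics/w14.png',w);asc(w,270,370,190,380,95,25)
E
```

```text
[ 0.39273025 -0.32749627  0.02951767] 0.0504797797264276 8.683916536392644 [ 0.14757568  0.84310182 -1.27243659]
**+:::::=+++++-...............-=+**********++********************-..............:++++++-::::=**
*+:::::=+++++-................-+********++=====++****************-...............:++++++-::::-+
=:..::=+++++=.................-********+===========+*************-................:++++++-:...-
.::.:=+++++=:.................=******+====+++========++**********:.................-++++++::.:.
....-=+****:..................=****+====+*****++========++*******:.................:=****+=::..
..:...:-*##-:.................+***+===+**+++++***++=========+*+**:................::+##=::::..:
::..:...-**=:.................+*+====****+*+++++*****+=========++:................::**+..:...::
::........::::.........::::...++===+**++******++++++****+========.................::::....:...:
.:.:.......:::.....::------:..===+***+++*+*******++++++****+=====.................::.....:.....
....:.:.....::.....::------:..-+***+++***+++++******++++++****+==................:::.....:....:
..:.........::.....:::-----
[... 712 characters left out ...]
+*@@@@#**++=:..........:....
.................=+++%@@@%++*#@@@%*++++++++++++++++++++++*#%@@@%#**++%@@@%++++:...:.........:..
.................:++=####+=*#%%%%#+++++++++++++++++++++++++++*%%%%#*+*####==+-.................
..:..:::..........--..............::::---===++++++++===--::::...............=:.:...............
.....::::......................................::.....................................:::::....
..:..:::.........:..................................................................:..:::.....
...........:.....:..........................................:.............................:....
................................................:..............................................
```

>>> drive_tool(
  offset=[
    [0,0,-0.1],
    [0,0,-0.2],
    [0,0,-0.2],
    [0,0,-0.3],
    [0,0,-0.4],
    [0,0,-0.4],
    [0,0,-0.4],
    [0,0,-0.4],
    [0,0,-0.2],
    [0,0,-0.1],
  ],
  turn=[
    [0,0,0],
    [0,0,0],
    [0,0,0],
    [0,0,0],
    [0,0,0],
    [0,0,0],
    [0,0,0],
    [0,0,0],
    [0,0,0],
    [0,0,0],
  ],
  hand=[0.59,0.59,0.59,0.59,0.59,0.59,0.59,0.59,0.59,0.59],
)

```text
time_s: 27.4
position: [0.3927, -0.3275, 0.138]
tool_rot: [[-0.987, 0.162, 0.0], [0.162, 0.987, -0.0], [-0.0, -0.0, -1.0]]
ft_force: [0.9, 0.4, -1.3]
grip_width: 0.0507
gripper_force: 8.7
```

```bash
python3 - <<'E'
from h import *
s=observe();print(s['position'],s['grip_width'],s['gripper_force'],s['ft_force'])
t=get_image('top');cv2.imwrite('pics/t15.png',t);asc(t,150,240,375,490,115,45)
for z in(.095,):print(at('top',444.,200,z))
E
```

```text
[ 0.39273765 -0.3274716   0.13797847] 0.0506680484229989 8.68717561592348 [ 0.94788899  0.40055898 -1.29136615]
-----------------+##*=======++***#%#+------------------------------------------------------------------------------
--------------=+##+==****#%%@@%%%%@@@%*----------------------------------------------------------------------------
------------=*%#+==+#%%@@%%%@@@@@@@@%%@%*--------------------------------------------------------------------------
----------=#%*+=+###%%@@%@@@@@@@@@@@@@%%%%+------------------------------------------------------------------------
--------+##*===*%%%#*#%%%@@@@@@@@@@@@@@%%%%#*=---------------------------------------------------------------------
------+##+==+#%%%%*=-%@%%@@@@@@@@@@@@@%%%%+*%#+--------------------------------------------------------------------
---=+##+==+*%%%%#+::-#@@%%@@@@@@@@@@@@%%%%+--*##+------------------------------------------------------------------
---+##*+*#%%%%%*-::::=%@@%@@@@@@@@@@@@%%%*-:::=*%#+----------------------------------------------------------------
-:::=*%%%%%%%#+-::::::-*@@@@@@@@@@@@%%%%#=-::::==*##+-------
[... 3569 characters left out ...]
---------------:::-::..:-----::=#%##*****#%*-:-%@#=-----:::::-:::-=+##############
-----------------------------------------------:..:---::..:-----::=#%#*+*%#=--:-#%*----::-::::::=+*################
-----------------------------------------------:...:---:::..:-----::=#%#*=-=##=-*%*-:::::::::-=*#%#############%##+
-----------------------------------------------:....:-----::..:-----::::...:--::---::::::::-+#%%#############%#+=--
-----------------------------------------------:.:::::------::..:---:. ....  .::::::::::-=*%%%%%##########%##+-::--
-----------------------------------------------::.--::--------::..:-: ...::::::--::::-=*#%%%%%%%%%########+=---::::
[ 0.51295308 -0.31907249  0.095     ]
```

>>> drive_tool(
  offset=[
    [-0.03,0.4,0],
    [-0.03,0.8,0],
    [-0.03,0.95,0],
    [-0.03,0.95,0],
    [-0.03,0.95,0],
    [-0.03,0.95,0],
    [-0.03,0.95,0],
    [-0.03,0.95,0],
    [-0.03,0.9,0],
    [-0.03,0.6,0],
  ],
  turn=[
    [0,0,0],
    [0,0,0],
    [0,0,0],
    [0,0,0],
    [0,0,0],
    [0,0,0],
    [0,0,0],
    [0,0,0],
    [0,0,0],
    [0,0,0],
  ],
  hand=[0.59,0.59,0.59,0.59,0.59,0.59,0.59,0.59,0.59,0.59],
)

```text
time_s: 28.7
position: [0.4584, 0.0045, 0.1371]
tool_rot: [[-0.987, 0.161, -0.001], [0.161, 0.987, 0.001], [0.001, 0.0, -1.0]]
ft_force: [0.4, -0.6, -1.5]
grip_width: 0.0504
gripper_force: 8.7
```

>>> drive_tool(
  offset=[
    [0,0.22,0],
    [0,0.09,0.3],
    [0,0,0.5],
    [0,0,0.6],
    [0,0,0.6],
    [0,0,0.5],
    [0,0,0.3],
    [0,0,0.2],
    [0,0,0],
    [0,0,0],
  ],
  turn=[
    [0,0,0],
    [0,0,0],
    [0,0,0],
    [0,0,0],
    [0,0,0],
    [0,0,0],
    [0,0,0],
    [0,0,0],
    [0,0,0],
    [0,0,0],
  ],
  hand=[0.59,0.59,0.59,0.59,0.59,0.59,0.59,0.59,0.59,0.59],
)

```text
time_s: 29.95
position: [0.4614, 0.0143, 0.018]
tool_rot: [[-0.987, 0.162, 0.001], [0.162, 0.987, -0.0], [-0.001, -0.0, -1.0]]
ft_force: [0.5, -0.7, -1.4]
grip_width: 0.0504
gripper_force: 8.7
```

```bash
python3 - <<'E'
from h import *
s=observe();print(s['position'],s['grip_width'],s['gripper_force'],s['ft_force'])
w=get_image('wrist');cv2.imwrite('pics/w16.png',w);asc(w,90,360,190,380,95,50)
E
```

```text
[0.46141815 0.01425577 0.01796205] 0.050435454938382 8.690418696496636 [ 0.51401844 -0.69124132 -1.39232322]
::::::::::::::::::::--:::::::::::::::::-=+++++=+++==++++=-:::::::::::::::::::::::::::::::--::::
:::::::::::::::::::::::::::::::::::::=++++++++==+====+++++==:::::::::::::::::::::::::::::::::::
::::::::::::::::::::-:::::::::::::::=++++++++========+++++++=-:::::::::::::::::::::::::::-:::::
:::::::::::::::::::::::::::::::::::==+++++=+=========+++==+++=:::::::::::::::::::::::::::-:::::
:::::::::::::::::::::::::::::::::::==+++++=+==========++==++==:::::::::::::::::::::::::::::::::
::::::::::::::::::::-::::::::::::::-=++++++==========+++==+++-::::::::::::::::::::::::::--:::::
:::::::::::::::::::::::::::::::::::==++++=============++==+===:::::::::::::::::::::::::::::::::
:::::::::::::::::::-::::::::::::::-===+===============+====+==-:::::::::::::::::::::::::-::::::
::::::::::::::::::::::::::::::::::=====-::--=========--::-=====:::::::::::::::::::::::::-::::::
:::::::::::::::::::::::::::::::::======:::::::::::::::::::======:::::::::::::::::::::::::::::::
:::::::::::::::::::::::::::::::
[... 3104 characters left out ...]
+++. .......:+-   .     .       
        .     .  =+-........-++++++++++++++***********************= .......-**:         .      
  .          .  -+++---=----+*************************************+-::--:::=+++..         ..   
   ...   ..  . .-----=*###=-----------------------------------------=###*------:  .     .....  
         .  .   .----=###*:------------------------------------------*###=----:            .  .
                 .---+***=:::--------------------------------------::=***+---:                 
        ..        :.           .......::::::-------::::::.........          :         .        
     .....  .                                  .                                  .    ....
```

>>> drive_tool(
  offset=[
    [0,0,0.2],
    [0,0,0.2],
    [0,0,0.12],
    [0,0,0.08],
    [0,0,0.04],
    [0,0,0.03],
    [0,0,0],
    [0,0,0],
    [0,0,0],
    [0,0,0],
  ],
  turn=[
    [0,0,0],
    [0,0,0],
    [0,0,0],
    [0,0,0],
    [0,0,0],
    [0,0,0],
    [0,0,0],
    [0,0,0],
    [0,0,0],
    [0,0,0],
  ],
  hand=[0.59,0.59,0.59,0.59,0.59,0.59,0.59,0.59,0.59,0.59],
)

```text
time_s: 31.25
position: [0.4611, 0.0143, -0.0092]
tool_rot: [[-0.987, 0.162, 0.0], [0.162, 0.987, -0.0], [-0.0, -0.0, -1.0]]
ft_force: [-0.5, 0.1, -0.9]
grip_width: 0.0502
gripper_force: 8.7
```

>>> drive_tool(
  offset=[
    [0,0,0.01],
    [0,0,0.01],
    [0,0,0.01],
    [0,0,0],
    [0,0,0],
    [0,0,0],
    [0,0,0],
    [0,0,0],
    [0,0,0],
    [0,0,0],
  ],
  turn=[
    [0,0,0],
    [0,0,0],
    [0,0,0],
    [0,0,0],
    [0,0,0],
    [0,0,0],
    [0,0,0],
    [0,0,0],
    [0,0,0],
    [0,0,0],
  ],
  hand=[0.59,0.59,0.59,0.59,0.59,0.59,0.59,0.59,0.59,0.59],
)

```text
time_s: 32.5
position: [0.4611, 0.0143, -0.01]
tool_rot: [[-0.987, 0.162, 0.0], [0.162, 0.987, -0.0], [-0.001, -0.0, -1.0]]
ft_force: [-2.4, -0.4, 6.4]
grip_width: 0.0506
gripper_force: 9.0
```

In contact with the rest (+6 N). I'll let go slowly, then rise.

>>> drive_tool(
  offset=[
    [0,0,0],
    [0,0,0],
    [0,0,0],
    [0,0,0],
    [0,0,0],
    [0,0,0],
    [0,0,0],
    [0,0,0],
    [0,0,0],
    [0,0,0],
  ],
  turn=[
    [0,0,0],
    [0,0,0],
    [0,0,0],
    [0,0,0],
    [0,0,0],
    [0,0,0],
    [0,0,0],
    [0,0,0],
    [0,0,0],
    [0,0,0],
  ],
  hand=[0.61,0.63,0.65,0.68,0.75,0.85,0.95,1,1,1],
)

```text
time_s: 33.75
position: [0.4611, 0.0144, -0.0105]
tool_rot: [[-0.987, 0.162, -0.0], [0.162, 0.987, -0.0], [0.0, -0.0, -1.0]]
ft_force: [0.2, 0.8, -0.3]
grip_width: 0.0856
gripper_force: 0.0
```

>>> drive_tool(
  offset=[
    [0,0,-0.1],
    [0,0,-0.2],
    [0,0,-0.4],
    [0,0,-0.6],
    [0,0,-0.8],
    [0,0,-0.8],
    [0,0,-0.6],
    [0,0,-0.2],
    [0,0,0],
    [0,0,0],
  ],
  turn=[
    [0,0,0],
    [0,0,0],
    [0,0,0],
    [0,0,0],
    [0,0,0],
    [0,0,0],
    [0,0,0],
    [0,0,0],
    [0,0,0],
    [0,0,0],
  ],
  hand=[1,1,1,1,1,1,1,1,1,1],
)

```text
time_s: 35.0
position: [0.4606, 0.0144, 0.1366]
tool_rot: [[-0.987, 0.162, -0.002], [0.162, 0.987, 0.0], [0.002, 0.0, -1.0]]
ft_force: [-0.3, 0.5, -1.2]
grip_width: 0.0855
gripper_force: 0.0
```

```bash
python3 - <<'E'
from h import *
s=observe();print(s['position'],s['grip_width'],s['ft_force'])
w=get_image('wrist');cv2.imwrite('pics/w17.png',w);asc(w,90,350,200,370,85,45)
t=get_image('top');cv2.imwrite('pics/t17.png',t);print();asc(t,185,240,415,475,120,55)
E
```

```text
[0.46057568 0.01443949 0.13663841] 0.08547246132543422 [-0.32995696  0.46877824 -1.20468192]
------------:::::::::::::::-::::::::::::::::::::::::::::::::::::::::::-::::::::::::::
------------:::::::::::::::::::::::::::::::::::::::::::::::::::::::::::::::::::::::::
------------:::::::::::::::::::::::::::::::::::::::::::::::::::::::::::::::::::::::::
------------::::::::::::::::::::::::::-========-::::::::::::::::::::::::::::::::::::-
------------:::::::::::::::::::::::::=++=====+++=:::::::::::::::::::::::::::::::::::-
----------:::::::::::::::::::::::::::=++=========:::::::::::::::::::::::::::::::::::-
--------::::::::::::::::::::::::::::===-======-===:::::::::::::::::::::::::::::::::--
--------:::::::::::::::::::::::::::-==::::::::::==-:::::::::::::::::::::::::::::::::-
--------::::::::::::::::::::::::::-==-::::::::::-==-::::::::::::::::::::::::::::::::-
--------:::::---------------------===--------=======================-:::::::::::::::-
---------::::-----------------======================================-::::::--::::::--
----------------------:---------=======---==---:::-==-:------
[... 8818 characters left out ...]
----------::::...:::-----::---::--=+*#%%#*++*###*+=--------------------------------------------
-------------------------------------:::....::::---------::--=+*#%%##***+=----------------------------------------------
---------------------------------------:::....:::-----------:--=+#%%#+=-------------------------------------------------
-----------------------------------------::::...:::---------::::-=+*+=--------------------------------------------------
-------------------------------------------:::....:::------::::::-------------------------------------------------------
---------------------------------------------:::....::::::::::----------------------------------------------------------
```

```bash
python3 - <<'E'
from h import *
print(at('top',455.9,208.7,.095)); env.close_job() if np.hypot(*(at('top',455.9,208.7,.095)[:2]-[.492,-.345]))<.012 else print('check')
E
```

```text
[ 0.49367463 -0.34487883  0.095     ]
the job is handed in; nothing more can be done
```

I handed the job in at about 35 s. The last images put the mould in the formerly empty cell, within a few mm of its centre, and the tongs let go across both bars of the rest. I don't have the judge's result.

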